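Clamp the sprayer's filter cartridge home

ROBOT

A 6-joint arm with a two-finger parallel gripper is mounted at the origin on the work surface. World frame = base frame: x ahead of the robot, y to its left, z up, the work surface at z = 0. Lengths are in m, angles in rad, forces in N, time in s.
With the tool pointing down it reaches from about 0.35 to 0.975 m from the base axis. Payload 7.1 kg.
Tool frame: the origin (TCP) lies midway between the tips of the shut fingers; the grasp point (between the pads) lies 19 mm behind it; z points along the fingers, x is the direction in which the jaws open and shut, and the axes are right-handed (so a half turn about z gives the same grasp; the last joint's range is limited). The gripper opens to 88 mm and grips with 3 to 60 N. Pads are 20 mm wide; open, the fingers measure 115 mm over their backs; the gripper's body (75 mm by 178 mm) begins 61 mm behind the grasp point.
Start: joints at [-1.356, 0.423, 1.63, -0, 1.089, -0.019], TCP at [0.145, -0.608, 0.188] pointing down, gripper open.
Joint ranges: [-3, 3], [-0.9, 2.11], [0.09, 2.58], [-1.31, 4.45], [0.11, 2.69], [-2.54, 2.54]. Speed limits (rad/s): [2.39, 2.39, 3.01, 3.14, 3.14, 3.14].

INTERFACE

Orientations are given as a unit quaternion [w, x, y, z].
In Python, from station import move_pose, movel, movej, command_gripper, wait, inverse_kinematics, read_camera, camera_info, MotionError, job_done, get_time, get_joint_pos, get_qvel, get_effort, get_tcp_pos, get_ee_rot, get_ft_force, get_ft_torque, get_grip_width gives the robot as it stands. Calls block until the motion is done:
- move_pose(position, orientation): joint-space move of the TCP to a pose.
- movel(position, frame=None, v=0.15, until_force=None): straight line of the TCP; frame=None keeps the orientation; v is the mean speed in m/s. With until_force (N) it stops when the force on the tool has changed by that much, and returns True; else False.
- movej(angles): joint-space move.
- command_gripper(opening): opening from 0.0 (shut) to 1.0 (fully open); the grip force is fixed at half the most; returns when the fingers have stopped.
- wait(seconds).
- inverse_kinematics(position, orientation): joint angles nearest the present ones, or None.
- read_camera(name): name is "scene" or "side" or "wrist"; returns the picture (420x560x3 uint8, red, green, blue); there is no depth.
- camera_info(name): a dict with "intrinsics" (3x3 intrinsics, pixels), "T" (4x4, takes a point from camera to world coordinates); the wrist camera has in their place "tool_from_camera" (4x4, takes a point from camera to tool coordinates, whose origin is the TCP and whose axes are the tool frame's). Camera axes: x right, y up, looking along -z (the intrinsics and any distortion apply to the point x, -y, -z); pixel columns grow to the right and rows downward; lengths in m; the calibration is good to about 2 mm. The wrist camera is an equidistant fisheye: a pixel r from the principal point sees the ray r / f radians off the axis. A picture is of the moment at which its call begins: read the wrist's pose just before it. camera_info takes no time and is no camera call.
A pose or a line that the arm cannot do raises MotionError and nothing moves.
- job_done(): hands the job in, once; it reports no verdict.
Readings, each from a call of its own:
- get_time(): time.
- get_joint_pos(): joint angles.
- get_qvel(): joint speeds.
- get_effort(): joint torques, N m.
- get_tcp_pos(): TCP position.
- get_ee_rot(): TCP orientation.
- get_ft_force(): force on the tool from outside, world axes, zero at the start.
- get_ft_torque(): the same for the moment, N m.
- get_grip_width(): opening from 0.0 (shut) to 1.0 (fully open).
Only numpy, scipy, OpenCV 4.12 (cv2) and the standard library are available. Lean on these libraries where they do the work, as an engineer would, in place of code of your own. Each camera call takes 0.05 s, during which the arm holds its last target.

TASK

Load the stain sprayer's filter holder: take the medium cartridge (not the thin tall one or the wide low one), stand it gently in the holder's cup on the raised seat, and let go. Then swing the hinged clamp down by its black tab until it is fully shut, so that the clamp, not the gripper, drives the cartridge home.

Things in the scene. Friction and masses are not known exactly. Their poses are not given: they have to be found in the camera images.
- cartridge_mid (a point): Centre, half-way up, of the medium filter cartridge to load: upright cylinder 50 mm diameter, 90 mm tall, 0.10-0.21 kg, ribbed off-white paper with grey end caps, ends alike, standing on the bench. Bystanders of the same materials: a thin tall cartridge (32 x 125 mm) and a wide low one (78 x 45 mm).
- holder: Fixed: grey base, aluminium cup (inner dia. 74, outer 84, rim at z 57 mm). Origin on the bench under the cup's axis, z up, x from cup to hinge (away from robot, yaw within 0.35). Raised rubber seat inside, top at z 42 mm, slides down stiffly (10 N), no spring; home = 12 mm lower (cartridge centre z 87, then 75). Close the fingers along y at the cup: the open clamp stands 80 mm off on +x.
- clamp (a joint): Clamp angle a, rad: 0 shut (steel arm level over the cup, free end to the holder's -x, rubber pad's face at z 120 mm, at a stop), growing as it lifts; starts 1.35-1.5, nearly upright, top 315 mm high. Hinge axis along holder y at x 115, z 120 mm; stiff (0.35 N m), stays where left. The pad meets the raised cartridge near 0.13; then about 10 N on the tab drives it home.
- clamp_tab (a point): Middle of the outer face of the black tab at the clamp's free end (55 mm along the arm, 46 wide, 14 thick): push here. The face looks to the holder's +x when open, up when shut. In the holder frame, mm: x = 115 - 165 cos a + 23 sin a, y = 0, z = 120 + 165 sin a + 23 cos a. Shut fingers pointing down can push it over from the hinge side along this arc, then press it down.
Things that resemble listed ones, but are neither listed nor needed, are in the scene too. What is shaped like the part that bears cartridge_mid but pink or red is not meant.

How it is judged:
By the outcome, as a careful person would: the job done as asked, in the order asked, and still so for the second after the job is handed in, with the robot touching nothing.
It also fails if it takes over 64 s, if anything falls off the work surface, if the arm or the gripper's body presses on something with over 40 N, if the wrist force passes 120 N, or if a joint passes its speed limit or range.

## Working session

There is one attempt and no reset: what is moved stays moved. The work goes in short steps, each a Python script; the robot and the scene stay as the last script left them, time stands still between calls to the robot, and variables do not carry over. Pictures are saved under pics/ and viewed, and the job is handed in when it is done.

```bash
mkdir -p pics; ls; python3 - <<'E'
from station import *
import cv2
for n in ["scene","side","wrist"]:
    im=read_camera(n); cv2.imwrite(f"pics/{n}0.png",im[:,:,::-1]); print(n,camera_info(n))
print(get_time(),get_ee_rot(),get_tcp_pos())
E
```

```text
pics
scene {'intrinsics': array([[531.43489542,   0.        , 287.22486313],
       [  0.        , 531.43489542, 192.87398036],
       [  0.        ,   0.        ,   1.        ]]), 'T': array([[ 0.84963527, -0.38171341,  0.36388842,  0.93630291],
       [ 0.52735682,  0.60993782, -0.59149864, -0.70008152],
       [ 0.00383365,  0.69445714,  0.71952386,  0.86802727],
       [ 0.        ,  0.        ,  0.        ,  1.        ]])}
side {'intrinsics': array([[384.5463969 ,   0.        , 282.2480002 ],
       [  0.        , 384.5463969 , 209.25858352],
       [  0.        ,   0.        ,   1.        ]]), 'T': array([[-0.78478373,  0.27779566, -0.55402534,  0.15963568],
       [-0.61929062, -0.38662894,  0.68337192,  0.47533804],
       [-0.02436448,  0.87940186,  0.47545635,  0.49171073],
       [ 0.        ,  0.        ,  0.        ,  1.        ]])}
wrist {'intrinsics': array([[325.1922621 ,   0.        , 282.07441152],
       [  0.        , 325.1922621 , 209.65154344],
       [  0.        ,   0.        ,   1.        ]]), 'tool_from_camera': array([[ 9.99999344e-01,  1.11843953e-03, -2.48141918e-04,
         7.72398669e-04],
       [ 1.02380784e-03, -9.69641320e-01, -2.44529473e-01,
        -6.67017930e-02],
       [-5.14100086e-04,  2.44529058e-01, -9.69641828e-01,
        -1.97741031e-01],
       [ 0.00000000e+00,  0.00000000e+00,  0.00000000e+00,
         1.00000000e+00]])}
0.15 [-3.58170367e-04  7.84761137e-01 -6.19798048e-01 -4.57648809e-04] [ 0.1447272  -0.60753019  0.18717609]
```

View pics/scene0.png

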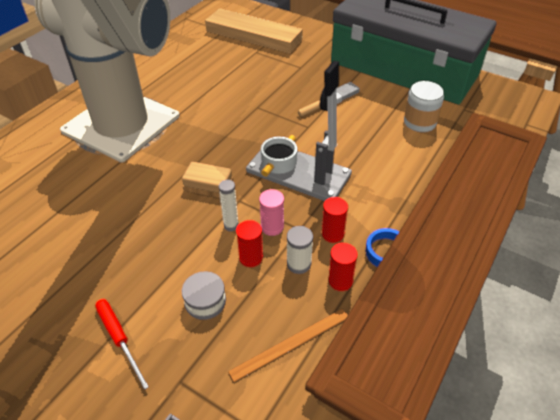

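View pics/side0.png

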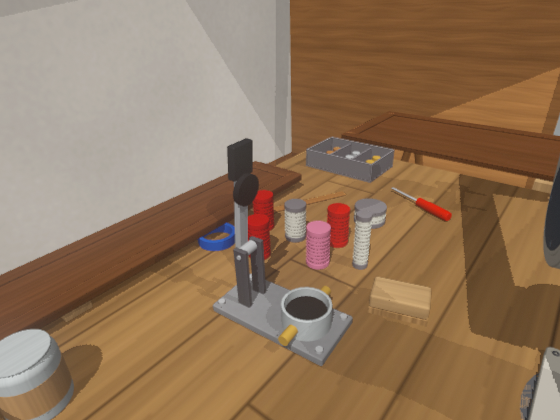

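View pics/wrist0.png

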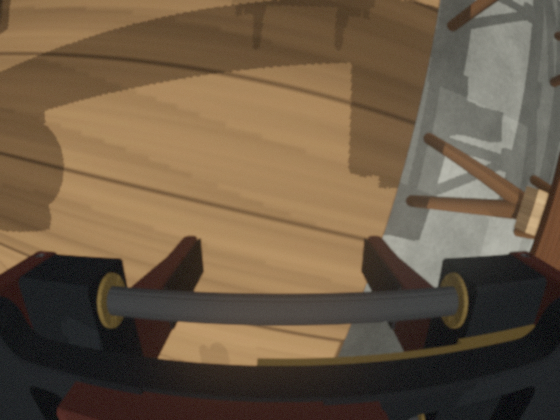

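The medium cartridge is at scene (299,250) and side (295,220), with red cans and a pink one close around it. The holder cup is at scene (279,155) and side (306,308). I'll zoom in next to get accurate pixels.

```bash
cat > h.py <<'E'
import numpy as np, cv2
from station import *
def ray(n,u,v):
    ci=camera_info(n);K=ci["intrinsics"];T=ci["T"]
    d=np.array([(u-K[0,2])/K[0,0],-(v-K[1,2])/K[1,1],-1.]);d=T[:3,:3]@d
    return T[:3,3],d/np.linalg.norm(d)
def plane(n,u,v,z):
    o,d=ray(n,u,v);return o+d*(z-o[2])/d[2]
def tri(a,b):
    o1,d1=ray("scene",*a);o2,d2=ray("side",*b)
    s=np.linalg.lstsq(np.c_[d1,-d2],o2-o1,rcond=None)[0]
    p,q=o1+s[0]*d1,o2+s[1]*d2
    return (p+q)/2,np.linalg.norm(p-q)
def proj(n,p):
    ci=camera_info(n);K=ci["intrinsics"];T=ci["T"]
    c=T[:3,:3].T@(np.array(p)-T[:3,3]);return K[0,0]*c[0]/-c[2]+K[0,2],K[1,2]-K[1,1]*c[1]/-c[2]
E
python3 - <<'E'
import cv2
a=cv2.imread('pics/scene0.png');b=cv2.imread('pics/side0.png')
cv2.imwrite('pics/z1.png',cv2.resize(a[190:300,200:380],None,fx=4.4,fy=4.4,interpolation=cv2.INTER_CUBIC))
cv2.imwrite('pics/z2.png',cv2.resize(a[60:210,230:370],None,fx=4,fy=4,interpolation=cv2.INTER_CUBIC))
cv2.imwrite('pics/z3.png',cv2.resize(b[130:360,205:395],None,fx=2.6,fy=2.6,interpolation=cv2.INTER_CUBIC))
E
```

```text
(no output)
```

View pics/z1.png

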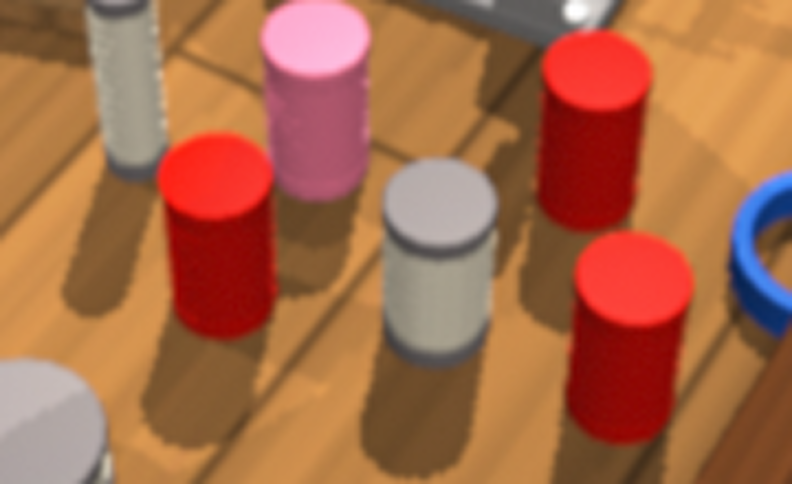

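View pics/z2.png

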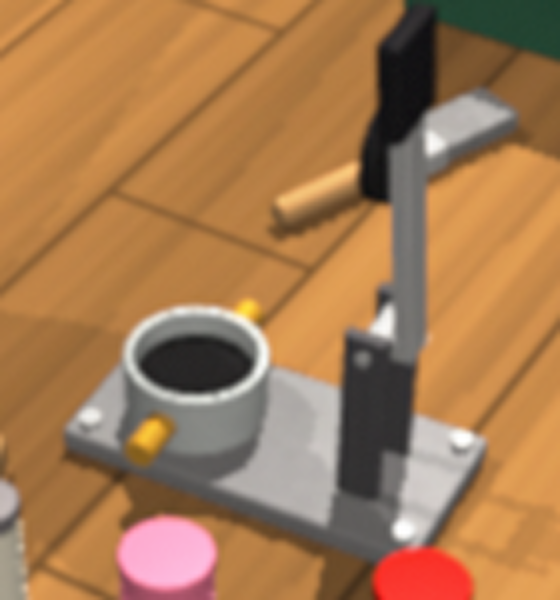

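View pics/z3.png

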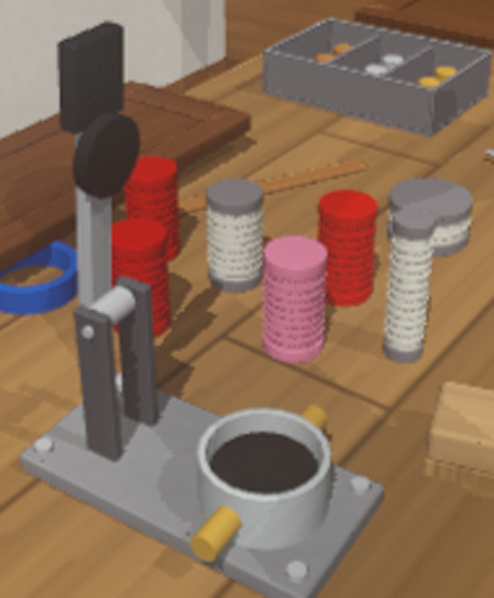

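Zoomed pictures: the medium top cap centre is at scene (300.0,236.6) and side (295.8,205). The cup rim centre is at scene (279.2,148.5) and side (306.5,305.4). The plate screws and yellow cup pins will give the yaw.

```bash
cat > m.py <<'E'
from h import *
A=lambda u,v:(u/4+230,v/4+60)
S=lambda u,v:(u/2.6+205,v/2.6+130)
Z=lambda u,v:(u/4.4+200,v/4.4+190)
np.set_printoptions(precision=4,suppress=True)
print("midtop",plane("scene",*Z(440,204),.09),plane("side",*S(236,196),.09),tri(Z(440,204),S(236,196)))
print("cup",plane("scene",*A(197,354),.057),plane("side",*S(264,456),.057),tri(A(197,354),S(264,456)))
s=[plane("scene",*A(*p),.014) for p in [(90,418),(404,530),(462,440)]]
t=[plane("side",*S(*p),.014) for p in [(44,445),(297,570),(360,485)]]
print("screws scene",s,"\nside",t)
d=s[1]-s[0];print("yaw",np.arctan2(d[1],d[0]));d=t[1]-t[0];print("yaw",np.arctan2(-d[1],-d[0]))
d=s[1]-s[2];print("yaw",np.arctan2(d[0],-d[1]));d=t[1]-t[2];print(np.arctan2(d[1],d[0]))
for n,p in [("pink",(318,38)),("redL",(217,176)),("redT",(598,70)),("redR",(635,279))]:
    print(n,plane("scene",*Z(*p),.09))
print("thin",plane("scene",228,186,.125))
# tab center estimates
print("tab mid", tri(A(410,75),S(92,80)))
E
python3 m.py
```

```text
midtop [ 0.6234 -0.1446  0.09  ] [ 0.6144 -0.134   0.09  ] (array([ 0.6208, -0.1414,  0.0849]), np.float64(0.001362541742363681))
cup [0.4355 0.0777 0.057 ] [0.431  0.0849 0.057 ] (array([0.4333, 0.0814, 0.0532]), np.float64(0.00023298420734381618))
screws scene [array([0.3861, 0.0375, 0.014 ]), array([0.5868, 0.0549, 0.014 ]), array([0.5805, 0.1371, 0.014 ])] 
side [array([0.5876, 0.1293, 0.014 ]), array([0.3856, 0.1148, 0.014 ]), array([0.3914, 0.031 , 0.014 ])]
yaw 0.08656531465886545
yaw 0.07182559108701848
yaw 0.07611753137211219
1.6399374169999454
pink [ 0.5258 -0.0902  0.09  ]
redL [ 0.5334 -0.1823  0.09  ]
redT [ 0.6439 -0.0397  0.09  ]
redR [ 0.713 -0.136  0.09 ]
thin [ 0.4519 -0.1351  0.125 ]
tab mid (array([0.5519, 0.0892, 0.2815]), np.float64(0.0006162748002009192))
```

```bash
cat >> h.py <<'E'
def q(th): return [0,np.cos(th/2),np.sin(th/2),0]
def Rq(w):
    from scipy.spatial.transform import Rotation as R
    return R.from_quat([w[1],w[2],w[3],w[0]]).as_matrix()
def wsnap(name):
    p=np.array(get_tcp_pos());w=np.array(get_ee_rot());im=read_camera("wrist")
    cv2.imwrite(name,im[:,:,::-1]);np.savez(name+".npz",p=p,w=w);return im
def wplane(name,u,v,z):
    f=np.load(name+".npz");ci=camera_info("wrist");K=ci["intrinsics"];T=ci["tool_from_camera"]
    x,y=(u-K[0,2]),(v-K[1,2]);r=np.hypot(x,y);t=r/K[0,0]
    d=np.array([np.sin(t)*x/r,-np.sin(t)*y/r,-np.cos(t)]);R=Rq(f["w"])
    d=R@T[:3,:3]@d;o=f["p"]+R@T[:3,3];return o+d*(z-o[2])/d[2]
E
python3 - <<'E'
from h import *
th=np.radians(115)
P=[.62,-.14,.23]
print(inverse_kinematics(P,q(th)),inverse_kinematics([.62,-.14,.036],q(th)),inverse_kinematics([.433,.081,.2],q(np.pi/2+.077)))
move_pose(P,q(th))
wsnap("pics/w1.png");print(get_time(),get_tcp_pos())
E
```

```text
[-2.40805170e-01  3.96144167e-01  1.56778933e+00 -4.44089210e-16
  1.17765916e+00 -2.24793381e+00] [-2.40805170e-01  6.31479680e-01  1.68644874e+00 -4.44089210e-16
  8.23664234e-01 -2.24793381e+00] [ 1.57912234e-01  1.30488409e-01  2.00827349e+00 -4.44089210e-16
  1.00283075e+00 -1.48988409e+00]
2.575 [ 0.6197732  -0.14073501  0.22991055]
```

View pics/w1.png

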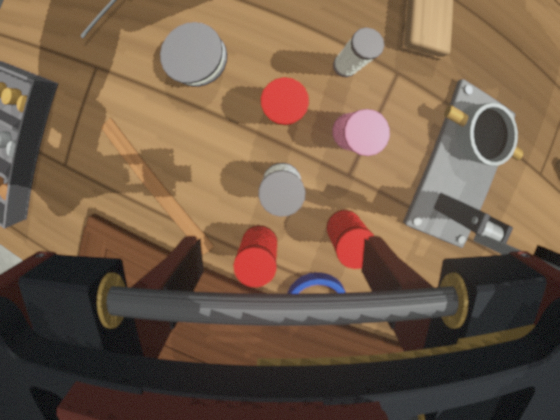

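Wrist view: the mid cartridge cap is at (282,190), with the cup rim at about (494,134) and screws at (468,88), (417,222) and (462,240). Next I'll fit these by mask.

```bash
python3 - <<'E'
from h import *
np.set_printoptions(precision=4,suppress=True)
n="pics/w1.png";im=cv2.imread(n)
cv2.imwrite("pics/w1a.png",cv2.resize(im[150:230,240:330],None,fx=6,fy=6,interpolation=cv2.INTER_CUBIC))
cv2.imwrite("pics/w1b.png",cv2.resize(im[70:260,390:540],None,fx=3.1,fy=3.1,interpolation=cv2.INTER_CUBIC))
hsv=cv2.cvtColor(im,cv2.COLOR_BGR2HSV)
m=((hsv[:,:,1]<45)&(hsv[:,:,2]>110)).astype(np.uint8)
m=cv2.morphologyEx(m,cv2.MORPH_OPEN,np.ones((3,3)))
for c in cv2.findContours(m,cv2.RETR_EXTERNAL,cv2.CHAIN_APPROX_NONE)[0]:
    if cv2.contourArea(c)>150: print(cv2.contourArea(c),cv2.fitEllipse(c))
for u,v,z in [(282,190,.09),(494,134,.057)]: print(wplane(n,u,v,z))
E
```

```text
2178.0 ((331.0643005371094, 311.14825439453125), (13.93873405456543, 258.929443359375), 88.31582641601562)
309.0 ((7.221688747406006, 259.3810729980469), (20.856754302978516, 26.42530059814453), 174.76519775390625)
311.5 ((490.8597717285156, 229.74273681640625), (16.560686111450195, 27.249061584472656), 125.7613296508789)
1808.0 ((281.5479736328125, 189.9957733154297), (44.475250244140625, 52.0289421081543), 0.4621894359588623)
495.5 ((7.24272346496582, 139.6582489013672), (16.39333152770996, 43.87779235839844), 178.42630004882812)
159.5 ((10.975709915161133, 109.95915222167969), (9.514263153076172, 25.12767219543457), 117.42545318603516)
7355.5 ((465.01007080078125, 163.70526123046875), (75.2908706665039, 163.8942413330078), 22.667875289916992)
279.5 ((15.267618179321289, 83.2419204711914), (11.023360252380371, 38.633174896240234), 116.86421203613281)
1268.5 ((360.4366149902344, 50.015899658203125), (28.687223434448242, 61.437923431396484), 45.81072235107422)
3148.5 ((193.1423797607422, 54.04069900512695), (61.72129440307617, 65.20014190673828), 97.17832946777344)
[ 0.618  -0.1427  0.09  ]
[0.4346 0.0795 0.057 ]
```

View pics/w1a.png

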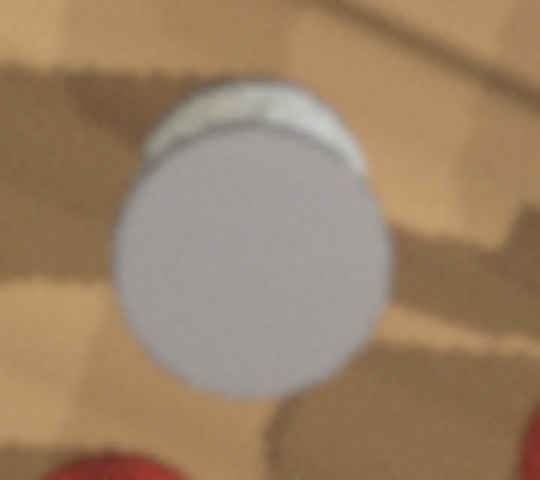

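View pics/w1b.png

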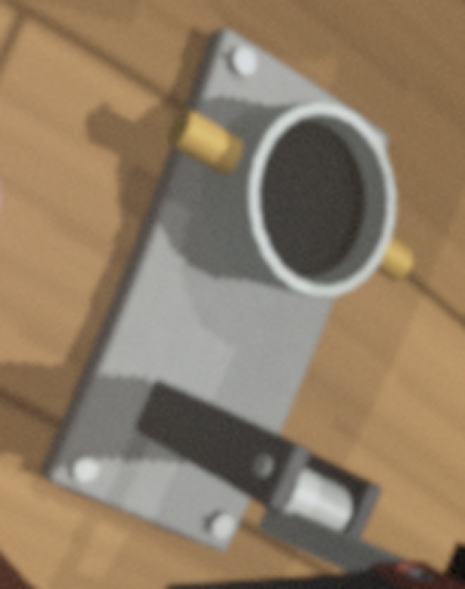

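```bash
python3 - <<'E'
from h import *
np.set_printoptions(precision=4,suppress=True)
n="pics/w1.png"
c=wplane(n,281.9,193.3,.09);print(c, wplane(n,493.9,134.2,.057))
s=[wplane(n,u/3.1+390,v/3.1+70,.014) for u,v in [(244,60),(86,470),(222,524)]];print(s)
d=s[1]-s[0];print(np.arctan2(d[1],d[0]));d=s[2]-s[1];print(np.arctan2(-d[0],d[1]))
E
```

```text
[ 0.6212 -0.1413  0.09  ] [0.435  0.0794 0.057 ]
[array([0.3862, 0.0391, 0.014 ]), array([0.5902, 0.055 , 0.014 ]), array([0.5824, 0.139 , 0.014 ])]
0.07804210272843787
0.09214178024261374
```

All three cameras agree: cartridge (0.621, −0.141), cup (0.434, 0.080), yaw about 0.08. Now the pick.

```bash
python3 - <<'E'
from h import *
th=np.radians(115)
move_pose([.621,-.141,.15],q(th))
r=movel([.621,-.141,.036],v=.12,until_force=12);print(r,get_tcp_pos())
command_gripper(0.0);print("w",get_grip_width()*88,get_time())
movel([.621,-.141,.20],v=.15);print("w",get_grip_width()*88,get_ft_force(),get_time())
move_pose([.434,.080,.20],q(np.pi/2+.08));print(get_time(),get_tcp_pos())
wsnap("pics/w2.png")
for n in ["scene","side"]: cv2.imwrite(f"pics/{n}2.png",read_camera(n)[:,:,::-1])
E
```

```text
False [ 0.62173151 -0.14117342  0.03684484]
w 49.56772314611229 4.775
w 49.63522790680084 [ 0.57177763  0.56660167 -1.52281513] 6.0167
7.1333 [0.43499339 0.07981617 0.20015072]
```

View pics/w2.png

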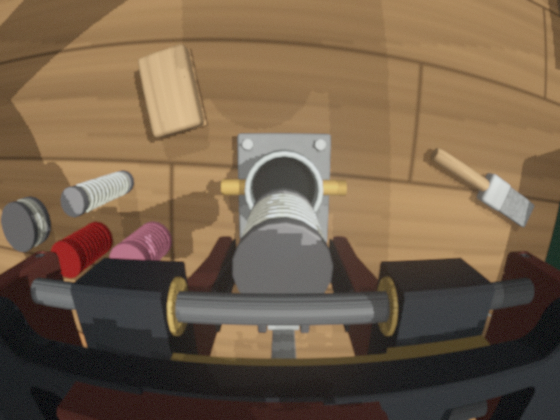

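View pics/side2.png

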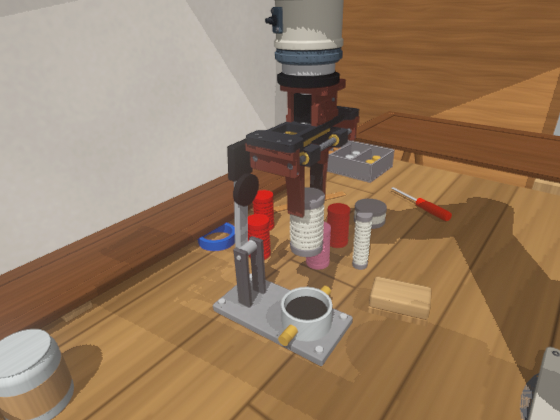

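View pics/scene2.png

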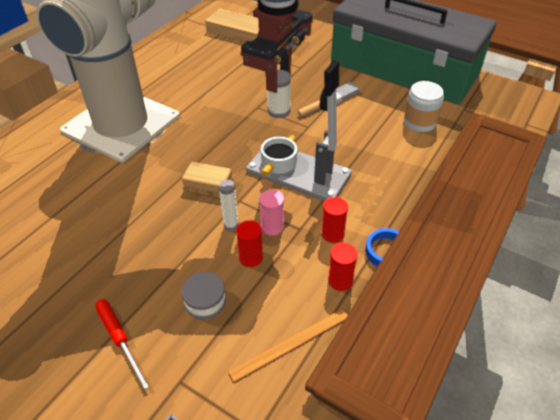

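The cartridge hangs upright between the fingers and above the cup (wrist view: cup rim x 246–323, screws level at row 143, so the yaw is right). I'll check the cup position from this picture, then lower.

```bash
python3 - <<'E'
from h import *
n="pics/w2.png"
print(wplane(n,284.5,187,.057)); a,b=wplane(n,247,143,.014),wplane(n,320,143,.014);print(a,b)
R=[np.cos(np.pi/2+.08),np.sin(np.pi/2+.08)]
p=np.array(get_tcp_pos());print(p)
t=[.4345,.080]
movel([*t,.10],v=.1);print(get_ft_force(),get_tcp_pos())
r=movel([*t,.0785],v=.02,until_force=3);print(r,get_tcp_pos(),get_ft_force(),get_time())
E
```

```text
[0.43020265 0.08104991 0.057     ]
[0.38864428 0.03369406 0.014     ] [0.38177368 0.11941472 0.014     ]
[0.43496179 0.07950893 0.19998949]
[ 0.02464952 -0.544309   -0.93495921] [0.43496563 0.08006549 0.10042543]
False [0.43461059 0.08000707 0.07860954] [-0.1322563  -0.6401564  -2.57153983] 9.6583
```

```bash
python3 - <<'E'
from h import *
wait(.2);print([round(float(get_ft_force()[2]),2) for _ in range(5)])
r=movel([.4345,.080,.0755],v=.01,until_force=2.5);wait(.1);print(r,get_tcp_pos(),get_ft_force(),get_time())
for n in ["scene","side"]: cv2.imwrite(f"pics/{n}3.png",read_camera(n)[:,:,::-1])
a=cv2.imread("pics/scene3.png")[20:220,210:370];b=cv2.imread("pics/side3.png")[160:360,225:385]
cv2.imwrite("pics/z4.png",cv2.resize(np.hstack([a,b]),None,fx=2.5,fy=2.5))
E
```

```text
[-2.31, -2.31, -2.31, -2.31, -2.31]
True [0.43460243 0.0800108  0.07774582] [-0.20931823  0.6322292   4.79072991] 10.175
```

View pics/z4.png

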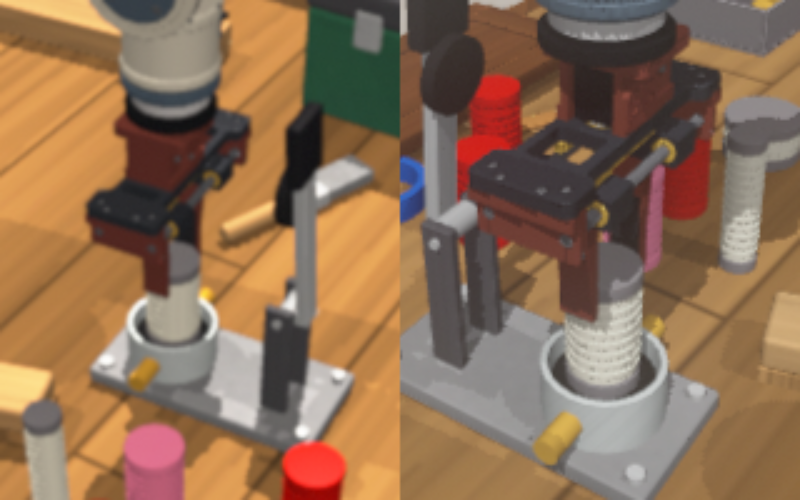

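The cartridge stands in the cup on the raised seat, roughly centred (crop: left about (172,320), right about (603,380)), and contact came at the predicted height. Releasing and retreating.

```bash
python3 - <<'E'
from h import *
command_gripper(1.0);print(get_grip_width(),get_ft_force())
p=get_tcp_pos()
movel([p[0],p[1],.25],v=.15);print(get_time())
wsnap("pics/w4.png")
for n in ["scene","side"]: cv2.imwrite(f"pics/{n}4.png",read_camera(n)[:,:,::-1])
a=cv2.imread("pics/scene4.png")[20:220,210:370];b=cv2.imread("pics/side4.png")[130:330,225:385]
cv2.imwrite("pics/z5.png",cv2.resize(np.hstack([a,b]),None,fx=2.5,fy=2.5))
E
```

```text
1.0039073908023954 [ 1.17516021 -0.01200423 -0.57347618]
12.3333
```

View pics/z5.png

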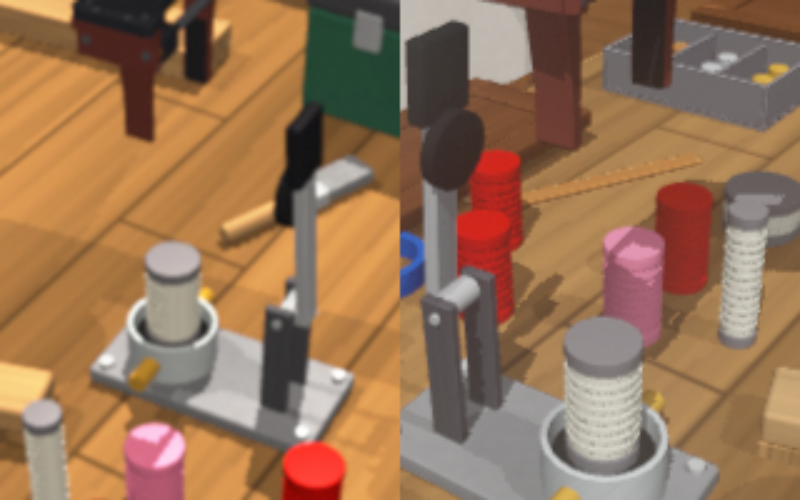

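View pics/w4.png

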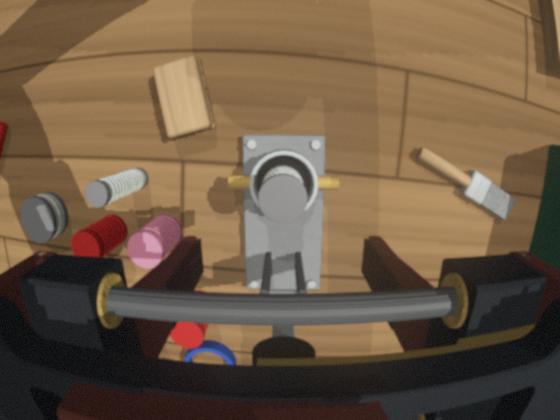

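The cartridge stands upright and free in the cup, and the clamp is still open. Next I'll raise, shut the fingers, go behind the tab and push it along its arc.

```bash
cat >> h.py <<'E'
YAW=.08; CUP=np.array([.4345,.080])
def hp(x,z,y=0.):
    c,s=np.cos(YAW),np.sin(YAW); return [CUP[0]+c*x-s*y,CUP[1]+s*x+c*y,z]
def face(a,off=.010,dz=0.):
    return hp(.115-.165*np.cos(a)+.023*np.sin(a)+off,.120+.165*np.sin(a)+.023*np.cos(a)+dz)
QH=q(np.pi/2+YAW)
E
python3 - <<'E'
from h import *
for p in [hp(0,.42),hp(.19,.42),hp(.19,.285),face(1.),face(0.)]: print(inverse_kinematics(p,QH))
p=get_tcp_pos()
movel([p[0],p[1],.40],v=.2)
command_gripper(0.0)
move_pose(hp(.10,.42),QH)
move_pose(hp(.19,.40),QH)
movel(hp(.19,.285),v=.2)
print(get_time(),get_tcp_pos(),get_ft_force())
r=movel(face(1.3),v=.05,until_force=1.5)
print(r,get_tcp_pos(),get_ft_force(),face(1.5),face(1.4),face(1.3))
for n in ["scene","side"]: cv2.imwrite(f"pics/{n}5.png",read_camera(n)[:,:,::-1])
a=cv2.imread("pics/scene5.png")[0:200,230:390];b=cv2.imread("pics/side5.png")[60:260,175:335]
cv2.imwrite("pics/z6.png",cv2.resize(np.hstack([a,b]),None,fx=2.5,fy=2.5))
E
```

```text
[ 1.55142127e-01 -6.57406442e-02  1.70343148e+00 -4.44089210e-16
  1.50390181e+00 -1.49565420e+00]
[ 1.32540280e-01  2.66795935e-01  1.33197717e+00 -4.44089210e-16
  1.54281954e+00 -1.51825605e+00]
[ 1.32540280e-01  3.41780546e-01  1.52006423e+00 -4.44089210e-16
  1.27974787e+00 -1.51825605e+00]
[ 1.46797793e-01  1.36493843e-01  1.82052476e+00 -4.44089210e-16
  1.18457405e+00 -1.50399853e+00]
[ 1.62615492e-01  1.63086225e-01  2.13567186e+00 -4.44089210e-16
  8.42834567e-01 -1.48818083e+00]
16.4 [0.62429803 0.0952984  0.28683864] [ 0.69274726 -0.27577328  0.65602767]
False [0.53735898 0.08823831 0.28508521] [-0.29536319  0.44507076  0.29389795] [np.float64(0.5703349125473204), np.float64(0.0908900349968431), np.float64(0.28621362842802617)] [np.float64(0.553738182871744), np.float64(0.08955945684421089), np.float64(0.28650844973480144)] [np.float64(0.5371950288316336), np.float64(0.08823317390945944), np.float64(0.2851395736522023)]
```

View pics/z6.png

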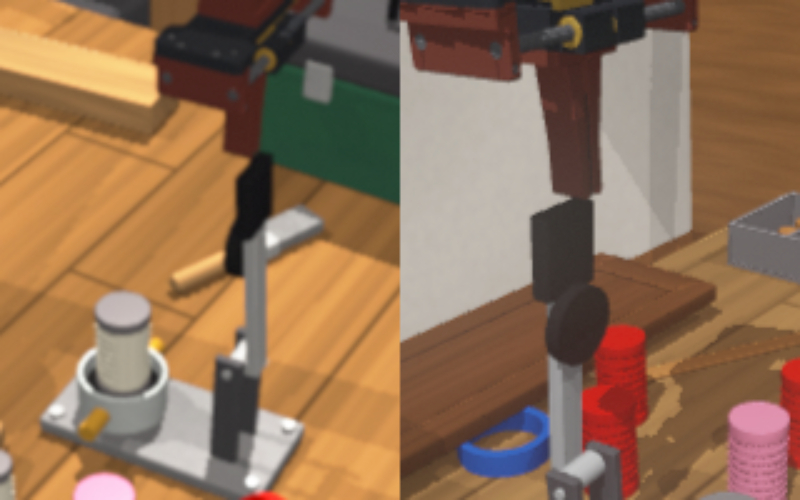

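```bash
python3 - <<'E'
from h import *
p=np.array(get_tcp_pos())
for n,(x0,y0,s) in {"scene":(230,0,0),"side":(175,60,400)}.items():
    f=lambda P:tuple(round(float(v)) for v in np.array([(proj(n,P)[0]-x0)*2.5+s,(proj(n,P)[1]-y0)*2.5]))
    print(n,"tcp",f(p))
    for a in (1.1,1.2,1.3,1.4,1.5):
        top=hp(.115-.1925*np.cos(a)+.016*np.sin(a),.12+.1925*np.sin(a)+.016*np.cos(a))
        print(a,"mid",f(face(a,0)),"top",f(top))
E
```

```text
scene tcp (239, 188)
1.1 mid (190, 182) top (169, 153)
1.2 mid (208, 182) top (190, 151)
1.3 mid (227, 185) top (212, 152)
1.4 mid (247, 189) top (235, 156)
1.5 mid (267, 195) top (258, 161)
side tcp (581, 251)
1.1 mid (640, 277) top (666, 248)
1.2 mid (617, 264) top (639, 231)
1.3 mid (595, 254) top (612, 218)
1.4 mid (573, 246) top (585, 208)
1.5 mid (551, 242) top (559, 201)
```

```bash
python3 - <<'E'
from h import *
print(get_time(),get_tcp_pos(),get_ft_force())
print(proj("scene",[.4346,.08,.25]),proj("side",[.4346,.08,.25]), proj("scene",get_tcp_pos()),proj("side",get_tcp_pos()))
o=[]
for i in (4,5):
  a=cv2.imread(f"pics/scene{i}.png")[20:120,270:370];b=cv2.imread(f"pics/side{i}.png")[80:180,200:300]
  o.append(np.hstack([a,b]))
cv2.imwrite("pics/z7.png",cv2.resize(np.hstack(o),None,fx=2,fy=2,interpolation=cv2.INTER_CUBIC))
cv2.imwrite("pics/z7.png",cv2.resize(np.vstack(o),None,fx=3,fy=3,interpolation=cv2.INTER_CUBIC))
E
```

```text
18.3917 [0.53733408 0.08824668 0.28507495] [-0.74942839 -0.23664134  0.47761627]
(np.float64(278.80302578010014), np.float64(76.63786540899599)) (np.float64(307.2422838775395), np.float64(197.3290237993538)) (np.float64(325.63815606624064), np.float64(75.19310034891257)) (np.float64(247.5229274111012), np.float64(160.27313692438048))
```

View pics/z7.png

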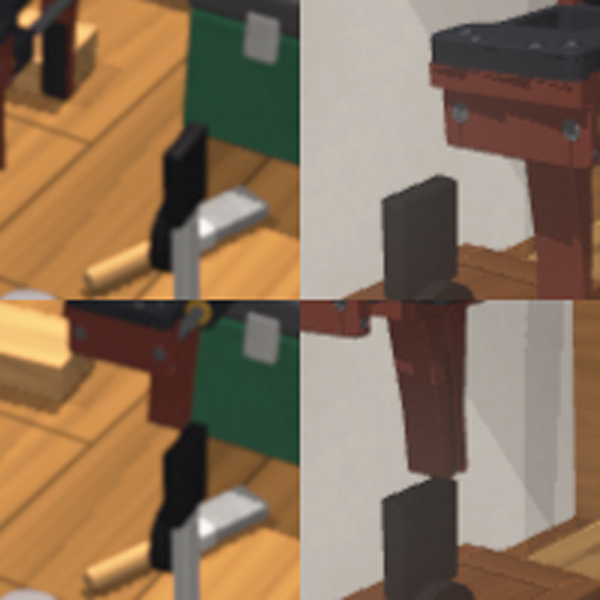

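```bash
python3 - <<'E'
from h import *
print(tri((326,61),(246,138)))
print("tabtop",tri((270+188/3,20+130/3),(200+120/3,80+183/3)))
print(face(1.5,0))
E
```

```text
(array([0.53814079, 0.08608912, 0.31834939]), np.float64(0.0017432936187025871))
tabtop (array([0.54850139, 0.09068964, 0.31365857]), np.float64(0.0016088990471950437))
[np.float64(0.5603668954842942), np.float64(0.09009088805715137), np.float64(0.28621362842802617)]
```

The picture shows the fingertips at z≈0.318, about 32 mm above the reported TCP (0.285). They passed just over the tab (top at 0.314) and the tab hasn't moved. I'll back off, go lower by that offset and watch for contact.

```bash
python3 - <<'E'
from h import *
D=.032
p=get_tcp_pos()
movel([p[0],p[1],.31],v=.15)
movel(hp(.19,.31),v=.2)
movel(hp(.19,.290-D),v=.2)
print(get_time(),get_tcp_pos(),get_ft_force())
r=movel(face(1.25,dz=-D),v=.05,until_force=1.8)
print(r,get_tcp_pos(),get_ft_force(),get_time(),face(1.5))
for n in ["scene","side"]: cv2.imwrite(f"pics/{n}6.png",read_camera(n)[:,:,::-1])
a=cv2.imread("pics/scene6.png")[20:220,230:390];b=cv2.imread("pics/side6.png")[80:280,175:335]
cv2.imwrite("pics/z8.png",cv2.resize(np.hstack([a,b]),None,fx=2.5,fy=2.5))
E
```

```text
19.7 [0.62291966 0.09513885 0.25818172] [ 0.28881365  0.56068291 -0.60986697]
True [0.56406814 0.09039749 0.25412955] [ 0.67884289 -0.0070829  -0.2590643 ] 20.875 [np.float64(0.5703349125473204), np.float64(0.0908900349968431), np.float64(0.28621362842802617)]
```

View pics/z8.png

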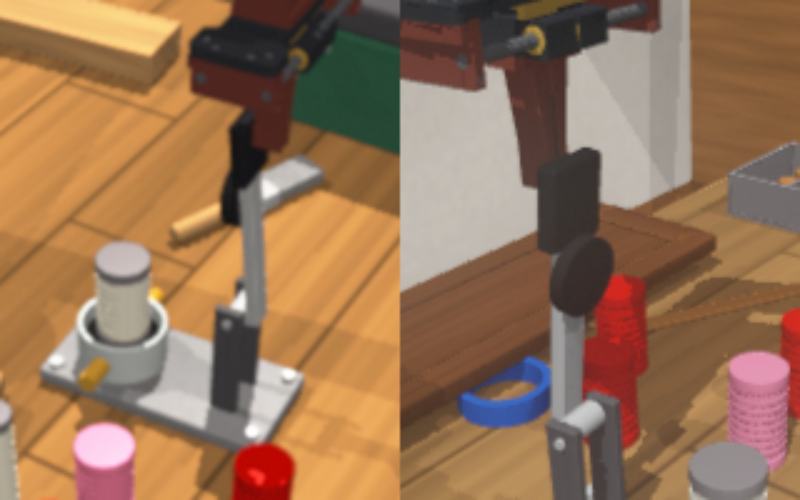

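Now the finger is behind the tab on the hinge side and touching it, and the tab has begun to turn. Continuing along the arc with force logging, as far as 0.8 first.

```bash
python3 - <<'E'
from h import *
D=.032
for a in np.arange(1.35,.79,-.11):
    r=movel(face(a,dz=-D),v=.08,until_force=20)
    print(round(a,2),r,np.round(get_ft_force(),1),round(get_time(),1))
    if r: break
for n in ["scene","side"]: cv2.imwrite(f"pics/{n}7.png",read_camera(n)[:,:,::-1])
a=cv2.imread("pics/scene7.png")[20:220,230:390];b=cv2.imread("pics/side7.png")[80:280,205:365]
cv2.imwrite("pics/z9.png",cv2.resize(np.hstack([a,b]),None,fx=2.5,fy=2.5))
E
```

```text
1.35 False [-0.7 -1.1 -0.1] 21.4
1.24 False [ 0.2  0.5 -0.2] 21.7
1.13 False [-0.4  0.5  0.2] 22.1
1.02 False [-0.4  0.8 -0.7] 22.5
0.91 False [ 0.8  1.  -0.3] 22.9
0.8 False [-0.3 -0.1  0.5] 23.2
```

View pics/z9.png

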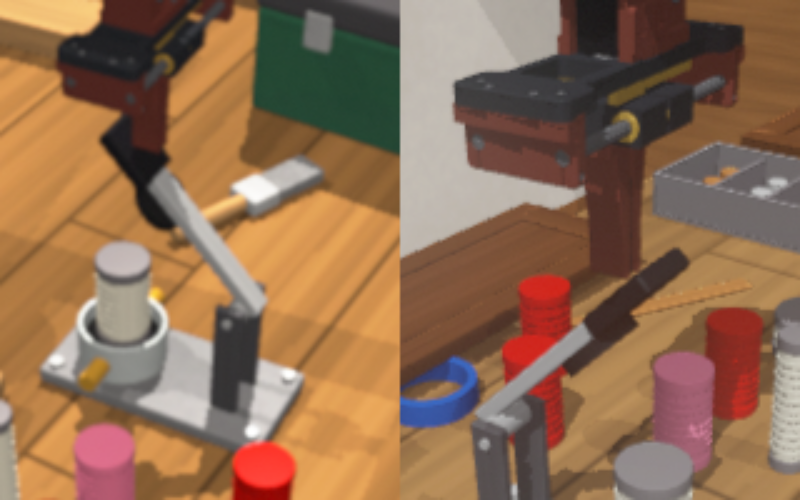

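The clamp follows, now at about 0.8, with the finger on the tab and the body well clear. Continuing to just before the pad meets the cartridge.

```bash
python3 - <<'E'
from h import *
D=.032
for a in [.69,.58,.47,.36,.27,.2]:
    r=movel(face(a,dz=-D),v=.07,until_force=15)
    print(round(a,2),r,np.round(get_ft_force(),1),round(get_time(),1),get_tcp_pos()[2])
    if r: break
for n in ["scene","side"]: cv2.imwrite(f"pics/{n}8.png",read_camera(n)[:,:,::-1])
a=cv2.imread("pics/scene8.png")[20:220,230:390];b=cv2.imread("pics/side8.png")[150:350,215:375]
cv2.imwrite("pics/z10.png",cv2.resize(np.hstack([a,b]),None,fx=2.5,fy=2.5))
E
```

```text
0.69 False [ 1.  -0.2  0.1] 23.8 0.21037006992984533
0.58 False [-0.1  0.  -0.2] 24.2 0.19724950994375412
0.47 False [ 1.3 -0.8  0.5] 24.6 0.18278345101923543
0.36 False [-0.  -0.3 -0. ] 25.0 0.1673541249212982
0.27 False [ 1.1 -0.7 -0.2] 25.3 0.15395172623351555
0.2 False [ 0.4 -0.4  0.7] 25.7 0.14315399404857818
```

View pics/z10.png

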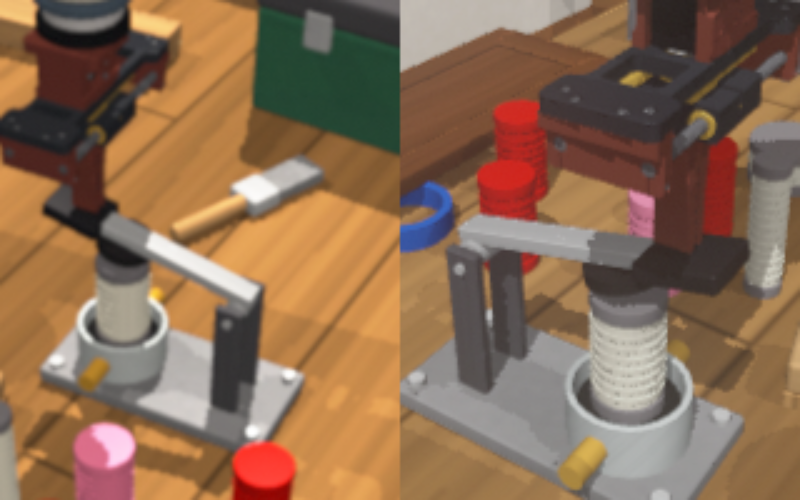

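The pad sits centred just above the cartridge. Now I'll press down slowly in small steps while watching the force.

```bash
python3 - <<'E'
from h import *
D=.032
for a in [.16,.13,.10,.07,.04,.02,0.]:
    r=movel(face(a,dz=-D),v=.03,until_force=25)
    print(round(a,2),r,np.round(get_ft_force(),1),round(get_time(),1),np.round(get_tcp_pos(),4))
    if r: break
for n in ["scene","side"]: cv2.imwrite(f"pics/{n}9.png",read_camera(n)[:,:,::-1])
a=cv2.imread("pics/scene9.png")[20:220,230:390];b=cv2.imread("pics/side9.png")[150:350,215:375]
cv2.imwrite("pics/z11.png",cv2.resize(np.hstack([a,b]),None,fx=2.5,fy=2.5))
E
```

```text
0.16 False [ 0.5  0.2 -0.5] 26.1 [0.4001 0.0772 0.1368]
0.13 False [-0.3 -0.1  0.1] 26.4 [0.3987 0.0771 0.132 ]
0.1 False [ 0.4  0.3 -0. ] 26.8 [0.3978 0.0771 0.1273]
0.07 False [ 0.3 -0.2  1.1] 27.1 [0.3965 0.077  0.1224]
0.04 False [0.9 0.3 1.8] 27.4 [0.3955 0.0769 0.1175]
0.02 False [0.1 0.9 0.5] 27.7 [0.3949 0.0768 0.1142]
0.0 False [ 0.2 -0.4 -0.7] 27.9 [0.3945 0.0768 0.1109]
```

View pics/z11.png

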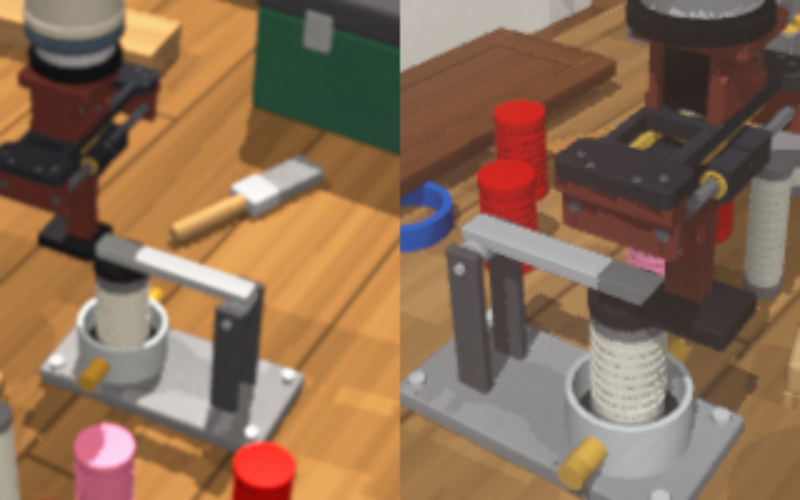

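Contact force is still about zero, with the pad just at the cartridge top. I'll keep pressing down until the stop.

```bash
python3 - <<'E'
from h import *
p=np.array(get_tcp_pos());z=p[2]
f0=get_ft_force()[2]
for i in range(14):
    z-=.003
    r=movel([p[0],p[1],z],v=.03,until_force=22)
    f=get_ft_force();print(r,np.round(f,1),round(get_time(),1),np.round(get_tcp_pos()[2],4))
    if r or f[2]-f0>22: break
for n in ["scene","side"]: cv2.imwrite(f"pics/{n}10.png",read_camera(n)[:,:,::-1])
a=cv2.imread("pics/scene10.png")[20:220,230:390];b=cv2.imread("pics/side10.png")[150:350,215:375]
cv2.imwrite("pics/z12.png",cv2.resize(np.hstack([a,b]),None,fx=2.5,fy=2.5))
E
```

```text
False [-3.   1.  10.7] 28.3 0.1083
False [-15.4  -2.9  52.3] 28.5 0.1077
```

View pics/z12.png

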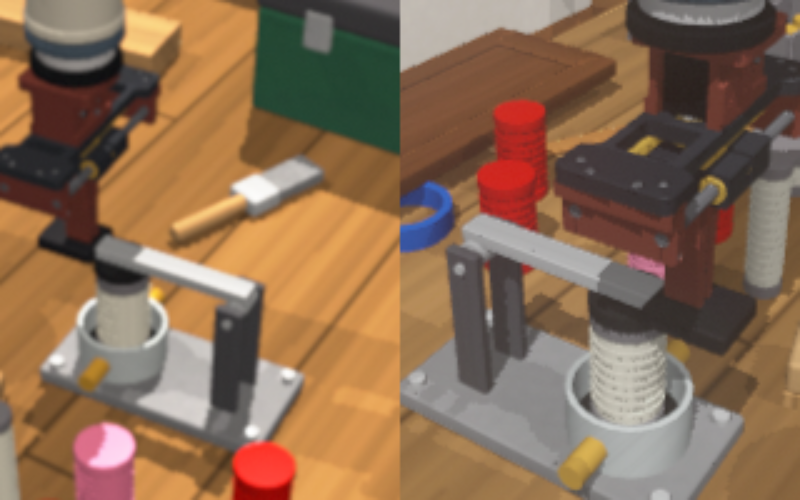

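A hard stop at z 0.1077, where the force jumped to 52 N, so I'm unloading straight away. Then I'll lift clear and check that the arm is level and the cartridge is down.

```bash
python3 - <<'E'
from h import *
p=np.array(get_tcp_pos())
movel([p[0],p[1],.115],v=.1);print(get_ft_force(),get_time())
movel([p[0],p[1],.26],v=.2)
move_pose([.42,-.2,.33],QH);print(get_time(),get_ft_force())
for n in ["scene","side"]: cv2.imwrite(f"pics/{n}11.png",read_camera(n)[:,:,::-1])
a=cv2.imread("pics/scene11.png")[70:210,230:370];b=cv2.imread("pics/side11.png")[210:350,210:350]
cv2.imwrite("pics/z13.png",cv2.resize(np.hstack([a,b]),None,fx=2.85,fy=2.85,interpolation=cv2.INTER_CUBIC))
E
```

```text
[ 0.84865252  0.77600988 -0.20321961] 28.8667
30.85 [-0.0806779  -0.30764759 -1.28766506]
```

View pics/z13.png

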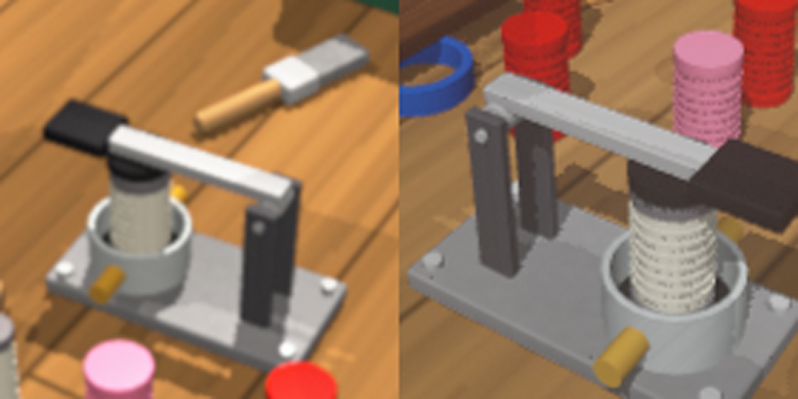

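```bash
python3 - <<'E'
from h import *
a=cv2.imread("pics/scene11.png")[90:150,235:305];b=cv2.imread("pics/side11.png")[240:310,300:380]
a=cv2.resize(a,(490,420),interpolation=cv2.INTER_CUBIC);b=cv2.resize(b,(480,420),interpolation=cv2.INTER_CUBIC)
for n,im,x0,y0,s in (("scene",a,235,90,7),("side",b,300,240,6)):
  for ang,col in ((0,(0,255,0)),(.06,(0,255,255)),(.13,(0,0,255))):
    pts=[]
    for r,y in ((.1925,-.023),(.1925,.023),(.1375,.023),(.1375,-.023)):
        P=hp(.115-r*np.cos(ang)+.023*np.sin(ang),.12+r*np.sin(ang)+.023*np.cos(ang),y)
        u=proj(n,P);pts.append(((u[0]-x0+.5)*s,(u[1]-y0+.5)*s))
    cv2.polylines(im,[np.int32(pts)],True,col,1)
cv2.imwrite("pics/z14.png",cv2.resize(np.hstack([a,b]),None,fx=.82,fy=.82))
E
```

```text
(no output)
```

View pics/z14.png

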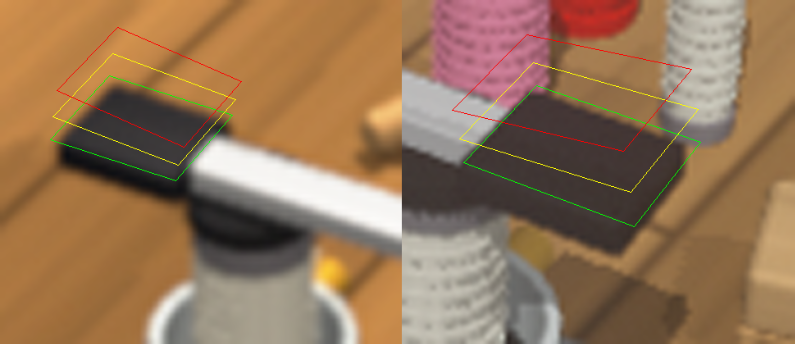

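The tab outline matches a = 0 in both views (green); 0.06 and 0.13 clearly don't fit. The pad is on the cartridge, and the robot is well clear. Handing in.

```bash
python3 -c "
from station import *
print(get_time(),job_done())"
```

```text
the job is handed in; nothing more can be done
30.95 None
```

I loaded the medium cartridge and shut the clamp on it, then handed the job in at 30.95 s with the arm parked clear. I got no verdict back.

- **Cartridge:** I picked it from among the red and pink look-alikes and stood it on the raised seat. Contact came about 1 mm from the predicted height, with a force change of about 7 N, below the seat's 10 N. I let go and the pictures showed it upright and free before I touched the clamp.
- **Clamp:** I pushed it over by its tab along the arc with shut fingers and pressed it down to its hard stop. In the last pictures the tab outline matches angle 0 in both fixed views, with the pad on the cartridge top.

What disagreed or went wrong:
- **Fingertips above the TCP:** in the pictures the fingertips sat about 32 mm above the reported TCP. My first push passed just over the tab without touching it. I backed off and repeated it lower.
- **High force at the stop:** the wrist force rose briefly to about 52–55 N, because my 22 N stop did not trigger. That is under the 120 N limit. In the pictures only the fingers were on the tab, so I don't expect the 40 N limit on the arm and gripper body to apply. I unloaded at once.
- **No clear drive force:** the readings between steps never showed the expected 10 N while the seat was moving down. That the cartridge is home rests on the hard stop and the final pictures.

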